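Clamp the alarm pull-switch in the vise and hold its handle at the test mark

TASK

Bench-test the yellow alarm pull-switch box that stands loose between the jaws of the blue vise: first crank the vise's red knob clockwise (seen from above) until the jaws grip the box firmly, and let the knob go. Then pull the box's red spring-return handle out until the red pointer on the box's top stands in the green band, and keep it there: finish while still holding the handle, with the box still upright and gripped in the vise. Leave everything else on the bench where it is.

Things in the scene. Friction and masses are not known exactly. Their poses are not given: they have to be found in the camera images.
- vise: Blue quick-action bench vise, bolted down, base 100 x 235 mm (x by y), 40 mm high; the flat top of the base is the bed, z = 40 mm. Origin: on the table, beneath the space between the jaws. +x: along the jaws, away from the side where the handle is; +y: from the moving jaw towards the fixed jaw (the closing direction). The pinion housing and crank stand at y = -135 mm.
- fixed_jaw: Fixed jaw, 90 mm along x, 40 mm high above the bed (top 80 mm above the table); its gripping face is at y = +25 mm in the vise frame. Origin: on the bed, above the vise's origin.
- jaw: Steel face plate of the moving jaw, 88 mm along x, top 79 mm above the table, on rubber buffers (6 N per mm, 5 mm at most) on its blue carriage. Origin: on the bed at the middle of its gripping face. The carriage moves along the vise's +y, 10 mm per radian of the crank, and stays where it is left: its friction keeps all of the grip (up to 27 N) once the knob is let go.
- crank (a joint): Vise crank angle (rad), 0 to 2.95 (end stop), growing clockwise seen from above, which closes the jaw. Seen from its axis the knob lies to the vise's +x at 0, -y at 1.57, near -x at the stop. Starts at 0 to 0.5. At about 2.5 the box touches both jaws; turning on squeezes the buffers (firm from 2.75 to the stop, too loose for the pull below 2.65). Knob force: about 8 N free, 13 N when firm.
- crank_axis (a point): Point on the crank's upright axis, at the height of the middle of the knob (116 mm above the table).
- crank_grip (a point): Middle of the red crank knob: upright, round, 22 mm diameter, 46 mm tall (from 91 to 137 mm above the table), 45 mm from the crank's axis, spinning freely on its pin. The steel crank arm lies beneath it.
- switch_box: Yellow pull-switch box, loose, 110 x 40 x 60 mm (x, y, z), 0.5 to 0.8 kg, standing on the vise bed. Origin: centre of its underside. The handle comes out of its -x face, on the vise's -x side. White plate on top with a slot, a green band 10 mm wide centred at x = -10 mm, a black zero line at x = +20 mm. Unclamped, it is dragged along by the pull.
- puller (a joint): How far the spring-return handle is pulled out along the box's -x (m), 0 (home) to 0.050 (end stop). The red pointer on top of the box moves with it: at the black zero line at 0, in the green band from 0.025 to 0.035, its middle at 0.030. The spring pulls back with 6 N at home, 10.5 N at the middle of the band.
- pull_handle (a point): Middle of the grip of the red-and-steel D-handle: a level red round bar, 12 mm diameter, 74 mm long along the box's y, 75 mm above the table, 60 mm in front of the box's -x face at home. Two 8 mm rods at y = -31 and +31 mm join its ends to a 70 mm wide steel crosspiece 50 mm behind it; the space between (54 x 45 mm) is open from above.
- screwdriver: Bystander: orange-handled screwdriver lying beside the fixed jaw, 170 mm long. Leave it alone. Origin: its underside.
- wrench: Bystander: steel spanner lying beyond the crank end of the vise, 140 mm long. Leave it alone. Origin: its underside.
- adaptor: Bystander: small brass connector, 26 mm across and 32 mm tall, standing behind the vise. Leave it alone. Origin: its underside.
- mug: Bystander: white mug. Leave it alone. Origin: its underside.
- bottle: Bystander: clear bottle, 190 mm tall. Leave it alone. Origin: its underside.
- binoculars: Bystander: blue binoculars. Leave it alone. Origin: its underside.
- fist_microphone: Bystander: black hand microphone lying flat, 85 x 52 x 28 mm. Leave it alone. Origin: its underside.

How it is judged:
On the way, in this order (a step that is already met when the one before it is completed fails the run):
1. the box is gripped between both jaws and the robot has let go of the crank (contact force between each of jaw, fixed_jaw and switch_box above 5 N and angle between switch_box's own z axis and vertical below 0.1 rad and angle between the x axis of switch_box and the x axis of vise, either way round below 0.1 rad and z of switch_box in the frame of vise below 0.046 m and x of switch_box in the frame of vise between -0.03 and 0.03 m and contact force between the fingers and vise below 0.3 N), for 0.3 s.
2. the handle is pulled out so that the pointer is in the green band (value of joint puller between 0.024 and 0.036 m and contact force between each of jaw, fixed_jaw and switch_box above 5 N), for 0.3 s.
At the end, for the whole second after the job is handed in: For the last second: fingers hold the handle (over 4 N), slide out 24 to 36 mm (pointer in the green band); both jaws grip the box with over 5 N, box upright and in line within 0.1 rad, on the bed (within 6 mm), within 30 mm of mid-jaw; crank let go; bystanders within 30 mm (all of step 2 and angle between switch_box's own z axis and vertical below 0.1 rad and angle between the x axis of switch_box and the x axis of vise, either way round below 0.1 rad and z of switch_box in the frame of vise below 0.046 m and x of switch_box in the frame of vise between -0.03 and 0.03 m and contact force between the fingers and switch_box above 4 N and contact force between the fingers and vise below 0.3 N); the arm keeps its last pose, push and grip.
It fails at once if a bystander was moved by more than 30 mm (distance of any of screwdriver, wrench, adaptor, mug, bottle, binoculars, fist_microphone from where it was at the start of the episode above 0.03 m).
It also fails if it takes over 61 s, if anything falls off the work surface, if the arm or the gripper's body presses on something with over 40 N, if the wrist force passes 120 N, or if a joint passes its speed limit or range.

ROBOT

A 6-joint arm with a two-finger parallel gripper is mounted at the origin on the work surface. World frame = base frame: x ahead of the robot, y to its left, z up, the work surface at z = 0. Lengths are in m, angles in rad, forces in N, time in s.
With the tool pointing down it reaches from about 0.225 to 0.875 m from the base axis. Payload 3.4 kg.
Tool frame: the origin (TCP) lies on the centre line of the jaws, within the pads' length; the fingertips stand 11 mm ahead of it and the grasp point (between the pads) lies 8 mm behind it; z points along the fingers, y is the line along which they close (so a half turn about z gives the same grasp; the last joint's range is limited). The gripper opens to 85 mm and grips with 20 to 120 N. Pads are 22 mm wide; open, the fingers measure 114 mm over their backs; the gripper's body (76 mm by 85 mm) begins 54 mm behind the grasp point. The pads swing forward as they close: fully open they stand 13 mm farther back than shut.
Start: joints at [-1.263, 0.276, 1.505, -0, 1.361, -0.121], TCP at [0.239, -0.523, 0.242] pointing down, gripper open.
Joint ranges: [-2.89, 2.89], [-0.75, 2.08], [0.22, 2.7], [-1.18, 4.32], [0.11, 2.71], [-2.7, 2.7]. Speed limits (rad/s): [2.57, 2.57, 3.14, 3.14, 3.14, 3.14].

INTERFACE

Orientations are given as a unit quaternion [w, x, y, z].
In Python, from rig import manip, eyes, job gives the robot as it stands.
- The arm moves only by the tool drive_tool, never from a script. Its argument "rows" is a list of rows, each a list of 3 entries, a list of its own where there are three numbers: the turn, a rotation vector about the world's x, y, z in rad, then the shift along the world's x, y, z in cm, then the finger opening in cm, from 0 to 8.54. A call has 1 to 8 rows; each row shifts and turns the commanded pose from where the row before left it; what a row does not reach is not made up. A row lasts 1/8 s, in which the tool goes at most 62.5 mm and 10.7 degrees, less where a joint would pass 70% of its speed; a pose out of reach is approached as far as the arm can. A call is refused whole if a number of a shift passes 6.25 or a number of a turn 0.188, either way. A call with a gripper value outside its range is refused whole. The fingers move at their own pace and stop on an object; "force" is the grip in N (left out, the last holds). Time passes only in rows, so rows that do not move let the fingers close. It gives the time, the measured TCP pose, the force, the opening and the grip force at its end, in the units of the state.
- manip.get_state(): the state, without advancing time (a new reading comes with each control period).
- eyes.get_image(name): name is "scene" or "top" or "wrist"; returns the picture (420x560x3 uint8, red, green, blue); there is no depth.
- eyes.get_calibration(name): a dict with "camera_matrix" (3x3 intrinsics, pixels), "view" (4x4, takes a point from world to camera coordinates). Camera axes: x right, y up, looking along -z (the intrinsics and any distortion apply to the point x, -y, -z); pixel columns grow to the right and rows downward; lengths in m; the calibration is good to about 2 mm. A picture is of the moment at which its call begins: read the wrist's pose just before it. get_calibration takes no time and is no camera call; for the wrist camera it gives the pose at the moment of the call.
- job.sign_off(): hands the job in; it is judged then, once.
The state is a dict: "clock": time; "qpos": joint angles; "qd": joint speeds; "effort": joint torques, N m; "position": TCP position; "ee_rot": TCP orientation; "contact_force": force on the tool from outside, world axes, zero at the start; "moment": the same for the moment, N m; "width": finger opening in m; "gripper_force": force on a finger pad.
Only numpy, scipy, OpenCV 4.12 (cv2) and the standard library are available. Lean on these libraries where they do the work, as an engineer would, in place of code of your own. Each camera call takes 0.05 s, during which the arm holds its last target. There are 200 camera calls.

## Working session

There is one attempt and no reset: what is moved stays moved. The work goes in short steps, Python scripts to look and compute and a tool call to move; the robot and the scene stay as the last step left them, time stands still between calls to the robot, and variables do not carry over. Pictures are saved under pics/ and viewed, at most 10 in all, crops included, and the job is handed in when it is done.

Besides the shell and the picture viewer there is one more tool, called after "Call:" as name(argument=value, ...), one argument or row to a line, values as JSON. drive_tool: Moves the arm, as the interface text tells. Its arguments: {"type":"object","properties":{"rows":{"type":"array"},"force":{"type":"number"}},"required":["rows"]}

```bash
mkdir -p pics; cat > h.py <<'E'
import numpy as np, cv2
from rig import manip, eyes, job
def ray(name,uv,z,cal=None):
    c=cal or eyes.get_calibration(name); K=np.array(c["camera_matrix"]); V=np.array(c["view"])
    R,t=V[:3,:3],V[:3,3]; o=-R.T@t
    d=np.linalg.inv(K)@np.array([uv[0],uv[1],1.]); d=R.T@np.array([d[0],-d[1],-d[2]])
    return o+d*(z-o[2])/d[2]
def proj(name,p,cal=None):
    c=cal or eyes.get_calibration(name); K=np.array(c["camera_matrix"]); V=np.array(c["view"])
    q=V[:3,:3]@np.array(p)+V[:3,3]; q=K@np.array([q[0],-q[1],-q[2]]); return q[:2]/q[2]
def snap(name,fn):
    im=np.array(eyes.get_image(name)); cv2.imwrite("pics/"+fn,im[:,:,::-1]); return im
def blobs(im,lo,hi,amin=30):
    m=cv2.inRange(cv2.cvtColor(im,cv2.COLOR_RGB2HSV),lo,hi)
    n,l,s,c=cv2.connectedComponentsWithStats(m)
    return [(c[i].round(1),s[i].tolist()) for i in range(1,n) if s[i][4]>=amin]
E
python3 - <<'E'
from h import *
a=snap("top","t1.png"); b=snap("scene","s1.png")
cv2.imwrite("pics/both.png",cv2.resize(np.hstack([a,b])[:,:,::-1],(800,300)))
for n,i in(("t",a),("s",b)):
    print(n); [print(c,x) for c,x in (("red",blobs(i,(0,150,60),(6,255,255))),("yel",blobs(i,(22,120,80),(34,255,255))),("grn",blobs(i,(45,100,50),(80,255,255))))]
for n in("top","scene"): 
    c=eyes.get_calibration(n);V=np.array(c["view"]);print(n,-V[:3,:3].T@V[:3,3],c.keys())
E
```

```text
t
red [(array([311.6, 177.7]), [309, 175, 6, 7, 34]), (array([267.6, 237. ]), [256, 235, 24, 5, 84])]
yel [(array([264.4, 181.7]), [258, 180, 13, 4, 47]), (array([265.8, 214.4]), [260, 212, 13, 5, 50])]
grn [(array([ 88.8, 163. ]), [53, 135, 73, 57, 3048])]
s
red []
yel [(array([258.4, 232.8]), [253, 226, 13, 13, 73])]
grn [(array([367. , 412.8]), [351, 400, 35, 20, 360])]
top [0.42386894 0.03667972 1.59835105] dict_keys(['camera_matrix', 'view'])
scene [0.93334147 0.57387699 0.8956195 ] dict_keys(['camera_matrix', 'view'])
```

View pics/t1.png

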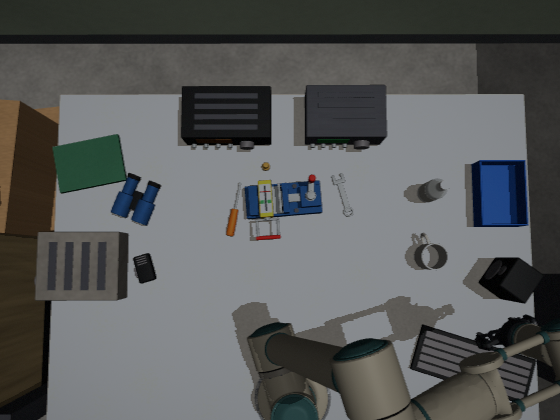

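View pics/s1.png

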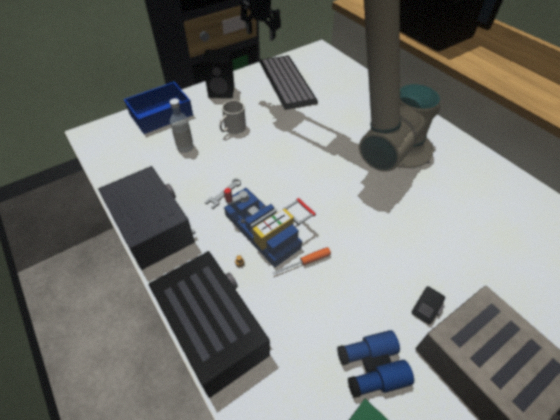

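The top view shows the vise lying along image x, from px 246 to 322. The red knob is at (312,178), the handle at (268,237) and the box at (265,198). World x points up in the image and y points left. Next I'll get rough positions, then look closer with the wrist camera.

```bash
python3 - <<'E'
from h import *
print("knob",ray("top",(311.6,177.7),.137),"handle",ray("top",(267.6,237),.081),"box",ray("top",(265.3,198),.1),"hc",ray("top",(301,198),.06))
s=manip.get_state(); print({k:np.round(v,3).tolist() for k,v in s.items()})
c=eyes.get_calibration("wrist"); V=np.array(c["view"]); o=-V[:3,:3].T@V[:3,3]; print("cam",o,-V[2,:3],V[1,:3]); print(c["camera_matrix"])
E
```

```text
knob [ 0.65470745 -0.05554628  0.137     ] handle [0.48521737 0.07318503 0.081     ] box [0.59991512 0.07970141 0.1       ] hc [ 0.60450946 -0.02773628  0.06      ]
{'clock': 0.1, 'qpos': [-1.263, 0.277, 1.506, 0.0, 1.361, -0.121], 'qd': [-0.0, 0.0, -0.002, -0.001, -0.001, 0.002], 'effort': [0.001, -41.77, -24.641, -0.0, 0.006, -0.0], 'position': [0.239, -0.522, 0.242], 'ee_rot': [-0.001, 0.977, 0.213, -0.0], 'contact_force': [-0.176, 0.519, -1.337], 'moment': [-0.023, -0.014, 0.054], 'gripper_force': 0.0, 'width': 0.085}
cam [ 0.31296476 -0.48899803  0.37303552] [-0.28883936 -0.12869411 -0.94868838] [ 0.86242589  0.39527378 -0.3161965 ]
[[328.40998708   0.         279.8741008 ]
 [  0.         328.40998708 212.89637885]
 [  0.           0.           1.        ]]
```

Call:
drive_tool(
  rows=[
    [[0,0,0.071],[2.1,3.4,1.0],8.5],
    [[0,0,0.071],[2.1,3.4,1.0],8.5],
    [[0,0,0.071],[2.1,3.4,1.0],8.5],
    [[0,0,0.071],[2.1,3.4,1.0],8.5],
    [[0,0,0.071],[2.1,3.4,1.0],8.5],
    [[0,0,0.071],[2.1,3.4,1.0],8.5],
    [[0,0,0.071],[2.1,3.4,1.0],8.5],
    [[0,0,0.071],[2.1,3.4,1.0],8.5],
  ],
)

```text
clock: 1.1
position: [0.4074, -0.2496, 0.3223]
ee_rot: [-0.0, 0.878, 0.479, -0.0]
contact_force: [1.0, 0.0, 0.2]
width: 0.0853
gripper_force: 0.0
```

Call:
drive_tool(
  rows=[
    [[0,0,0.071],[2.1,3.4,0],8.5],
    [[0,0,0.071],[2.1,3.4,0],8.5],
    [[0,0,0.071],[2.1,3.4,0],8.5],
    [[0,0,0.071],[2.1,3.4,0],8.5],
    [[0,0,0.071],[2.1,3.4,0],8.5],
    [[0,0,0.071],[2.1,3.4,0],6],
    [[0,0,0.071],[2.1,3.4,0],5],
    [[0,0,0.071],[2.1,3.4,0],5],
  ],
)

```text
clock: 2.1
position: [0.5754, 0.0222, 0.3218]
ee_rot: [-0.0, 0.708, 0.706, -0.0]
contact_force: [0.5, -0.2, -0.1]
width: 0.05
gripper_force: 0.0
```

Call:
drive_tool(
  rows=[
    [[0,0,0],[0,0,0],5],
    [[0,0,0],[0,0,0],5],
  ],
)

```text
clock: 2.35
position: [0.5746, 0.0208, 0.3218]
ee_rot: [-0.0, 0.709, 0.705, -0.001]
contact_force: [-0.1, -0.3, -0.5]
width: 0.05
gripper_force: 0.0
```

```bash
python3 - <<'E'
from h import *
s=manip.get_state(); c=eyes.get_calibration("wrist")
a=snap("wrist","w1.png"); np.savez("pics/w1.npz",K=c["camera_matrix"],V=c["view"])
print({k:np.round(s[k],3).tolist() for k in("clock","position","ee_rot","qpos","width")})
for n,lo,hi in(("red",(0,130,50),(8,255,255)),("red2",(172,130,50),(180,255,255)),("yel",(20,110,70),(34,255,255)),("grn",(45,90,50),(80,255,255)),("blu",(105,120,40),(125,255,255))):
    for b in blobs(a,lo,hi): print(n,b)
E
```

```text
{'clock': 2.35, 'position': [0.575, 0.021, 0.322], 'ee_rot': [-0.0, 0.709, 0.705, -0.001], 'qpos': [-0.084, 0.244, 1.356, -0.001, 1.543, -0.078], 'width': 0.05}
red (array([198.9, 130. ]), [191, 97, 17, 67, 525])
red (array([352.5, 252. ]), [342, 236, 22, 29, 390])
yel (array([349.9, 119.9]), [344, 102, 11, 37, 335])
yel (array([256.5, 128.1]), [251, 109, 14, 38, 337])
grn (array([292.8, 115. ]), [289, 111, 8, 9, 61])
grn (array([294.1, 135. ]), [291, 131, 7, 9, 61])
blu (array([274.6,  72.2]), [255, 66, 53, 17, 377])
blu (array([338.5, 147.4]), [337, 142, 4, 12, 40])
blu (array([265. , 153.2]), [264, 148, 3, 12, 30])
blu (array([304.4, 206.4]), [267, 163, 76, 95, 4359])
```

View pics/w1.png

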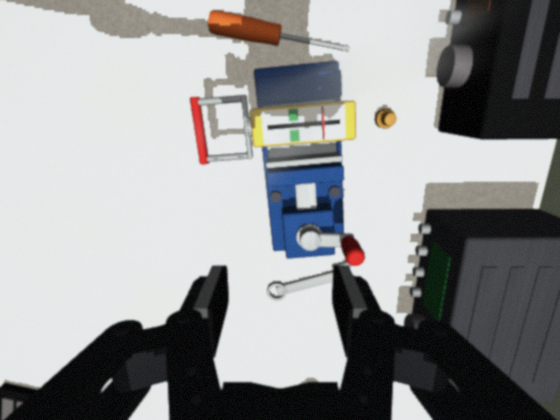

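The wrist view is clear. The handle bar runs from (194,97) to (205,163), the box top is near (303,123), the knob is at (353,251) and the crank hub at (310,236). The wrench tip lies near (345,268).

```bash
python3 - <<'E'
from h import *
c=dict(np.load("pics/w1.npz")); c={"camera_matrix":c["K"],"view":c["V"]}
r=lambda u,v,z: ray("",(u,v),z,c).round(4)
o=-c["view"][:3,:3].T@c["view"][:3,3]; print("cam",o)
a=cv2.imread("pics/w1.png"); h=cv2.cvtColor(a,cv2.COLOR_BGR2HSV)
m=cv2.inRange(h,(0,130,50),(8,255,255)); 
def rect(x0,x1,y0,y1,mm):
    k=np.zeros_like(mm);k[y0:y1,x0:x1]=mm[y0:y1,x0:x1]; return cv2.minAreaRect(cv2.findNonZero(k))
R=rect(180,215,90,170,m); print(R); bar=cv2.boxPoints(R); bar=bar[np.argsort(bar[:,1])]
e1,e2=bar[:2].mean(0),bar[2:].mean(0); p1,p2=r(*e1,.075),r(*e2,.075); print("bar",p1,p2,(p1+p2)/2,np.linalg.norm(p1-p2),"yaw",np.arctan2(*(p1-p2)[:2]*[-1,1]))
K=rect(335,370,230,270,m); print("knob",K, r(*K[0],.116), "hub z.12", r(310,236,.12))
cv2.imwrite("pics/k.png",cv2.resize(a[50:280,180:400],None,fx=3.4,fy=2.6*1)[:600,:800])
ym=cv2.inRange(h,(20,110,70),(34,255,255)); B=rect(245,362,95,155,ym); print("box",B,r(*B[0],.1)); bb=cv2.boxPoints(B)
q=[r(*p,.1) for p in bb]; print(q)
# fixed yaw
yaw=np.arctan2(*(p1-p2)[:2]*[-1,1]);ex=np.array([np.cos(yaw),np.sin(yaw)]);ey=np.array([-ex[1],ex[0]])
box=((p1+p2)/2)[:2]+ex*.115; print("box centre from handle",box,"topview handle",ray("top",(267.6,237),.078))
k=r(*K[0],.116)[:2]-box; print("knob rel box in vise axes",k@ex,k@ey)
E
```

```text
cam [0.57509143 0.10223364 0.45323374]
((199.010498046875, 130.07162475585938), (66.897216796875, 8.350086212158203), 81.67434692382812)
bar [0.4815 0.1095 0.075 ] [0.4863 0.0373 0.075 ] [0.4839 0.0734 0.075 ] 0.07235938087076202 yaw 0.06638430645118137
knob ((352.78216552734375, 250.05812072753906), (29.631202697753906, 18.229633331298828), 75.0685806274414) [ 0.6556 -0.0546  0.116 ] hub z.12 [ 0.6068 -0.0356  0.12  ]
box ((303.38507080078125, 123.87750244140625), (37.59355163574219, 104.20208740234375), 85.48600769042969) [0.5989 0.082  0.1   ]
[array([0.5439, 0.0968, 0.1   ]), array([0.6499, 0.1041, 0.1   ]), array([0.6555, 0.0667, 0.1   ]), array([0.5457, 0.0588, 0.1   ])]
box centre from handle [0.5986467  0.08102859] topview handle [0.48533866 0.07325721 0.078     ]
knob rel box in vise axes 0.04783085701139322 -0.13910787901817495
```

View pics/k.png

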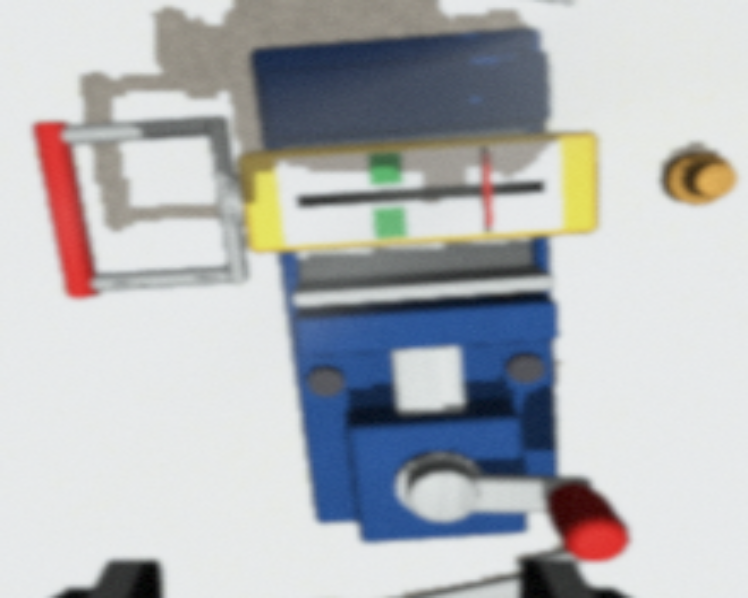

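```bash
python3 - <<'E'
from h import *
c=dict(np.load("pics/w1.npz")); c={"camera_matrix":c["K"],"view":c["V"]}
r=lambda u,v,z: ray("",(180+u/3.4,50+v/2.6),z,c)[:2].round(4)
print("knob top",r(597,540,.137),"knob foot",r(570,490,.091))
a,b=r(296,298,.079),r(549,282,.079); print("jaw plate",a,b,(a+b)/2,np.linalg.norm(b-a),np.arctan2(*(b-a)[::-1]))
a,b=r(252,52,.08),r(540,28,.08); print("fixed back edge",a,b,(a+b)/2,np.linalg.norm(b-a),np.arctan2(*(b-a)[::-1]))
for z in(.085,.09,.095,.1,.105): print("hub",z,r(445,493,z),np.linalg.norm(r(445,493,z)-r(597,540,.137)))
for p in[(318,522),(295,300),(554,525),(556,305)]: print(r(*p,.04))
print("wrench",r(555,552,.005))
E
```

```text
knob top [ 0.6542 -0.0538] knob foot [ 0.6545 -0.0511]
jaw plate [0.5595 0.0359] [0.6443 0.0424] [0.6019  0.03915] 0.08504875072568673 0.07650135290501936
fixed back edge [0.5478 0.1356] [0.636  0.1439] [0.5919  0.13975] 0.08858967208427859 0.09382799106231712
hub 0.085 [ 0.6113 -0.0549] 0.0429141002468886
hub 0.09 [ 0.6108 -0.0527] 0.04341393785410395
hub 0.095 [ 0.6103 -0.0506] 0.044016474188649006
hub 0.1 [ 0.6098 -0.0485] 0.044715209940242924
hub 0.105 [ 0.6093 -0.0463] 0.04552208255341582
[ 0.5646 -0.0904]
[0.5575 0.028 ]
[ 0.6604 -0.0927]
[0.6547 0.025 ]
wrench [ 0.669  -0.1265]
```

Call:
drive_tool(
  rows=[
    [[0,0,0],[2.6,-2.4,-2],4],
    [[0,0,0],[2.7,-2.5,-2],4],
    [[0,0,0],[2.7,-2.5,-2],4],
    [[0,0,0],[0,0,-4],4],
    [[0,0,0],[0,0,-4],4],
    [[0,0,0],[0,0,-2.4],4],
    [[0,0,0],[0,0,0],4],
    [[0,0,0],[0,0,0],4],
  ],
)

```text
clock: 3.4
position: [0.6556, -0.0539, 0.1598]
ee_rot: [0.001, 0.71, 0.705, 0.001]
contact_force: [0.2, -0.1, 1.1]
width: 0.04
gripper_force: 0.0
```

```bash
python3 - <<'E'
from h import *
s=manip.get_state(); a=snap("wrist","w2.png"); print(s["position"].round(4) if hasattr(s["position"],"round") else s["position"],s["contact_force"])
for b in blobs(a,(0,130,50),(8,255,255)): print(b, ray("wrist",b[0],.137))
print(proj("wrist",[.6545,-.0535,.137]),proj("wrist",[.61,-.057,.09]))
E
```

```text
[ 0.6556 -0.0539  0.1598] [ 0.16946456 -0.1267078   1.0758819 ]
(array([205.6,   8.5]), [203, 0, 6, 19, 67]) [0.62608919 0.06498706 0.137     ]
(array([ 2.9, 71.2]), [0, 44, 14, 47, 247]) [0.5365603  0.04184059 0.137     ]
(array([278.7, 256.7]), [260, 226, 39, 59, 1586]) [ 0.65521689 -0.0477257   0.137     ]
[277.42218748 266.6826797 ] [210.72025455 238.54734297]
```

View pics/w2.png

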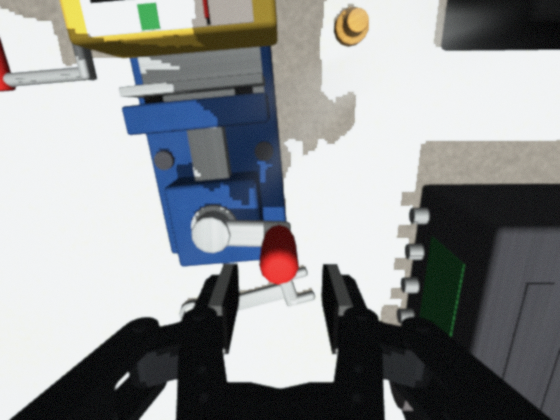

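The knob top is at (279,268), centred between the fingers, and the hub is at (211,234). Both match my estimates, so I descend and grip.

Call:
drive_tool(
  rows=[
    [[0,0,0],[0,0,-3],4],
    [[0,0,0],[0,0,-2.2],4],
    [[0,0,0],[0,0,0],4],
    [[0,0,0],[0,0,0],2],
    [[0,0,0],[0,0,0],1.5],
    [[0,0,0],[0,0,0],1.5],
    [[0,0,0],[0,0,0],1.5],
  ],
  force=50,
)

```text
clock: 4.32
position: [0.6552, -0.0532, 0.1083]
ee_rot: [0.001, 0.709, 0.705, 0.0]
contact_force: [-3.6, 0.7, 6.0]
width: 0.0207
gripper_force: 49.2
```

```bash
python3 - <<'E'
import numpy as np
for R0 in (.045,):
  th=np.linspace(0,2.95,25); phi=.085-th
  p=100*R0*np.c_[np.cos(phi),np.sin(phi)]
  print(np.round(np.diff(p,axis=0),2).tolist()); print(np.c_[th,p].round(2)[::8])
E
```

```text
[[0.01, -0.55], [-0.05, -0.55], [-0.12, -0.54], [-0.19, -0.52], [-0.25, -0.49], [-0.31, -0.46], [-0.36, -0.42], [-0.41, -0.37], [-0.45, -0.32], [-0.49, -0.26], [-0.52, -0.2], [-0.54, -0.13], [-0.55, -0.07], [-0.55, 0.0], [-0.55, 0.07], [-0.54, 0.14], [-0.51, 0.2], [-0.49, 0.26], [-0.45, 0.32], [-0.41, 0.37], [-0.36, 0.42], [-0.3, 0.46], [-0.25, 0.5], [-0.18, 0.52]]
[[ 0.    4.48  0.38]
 [ 0.98  2.8  -3.52]
 [ 1.97 -1.38 -4.28]
 [ 2.95 -4.33 -1.23]]
```

Call:
drive_tool(
  rows=[
    [[0,0,0],[0.0,-0.55,0],1.5],
    [[0,0,0],[-0.05,-0.55,0],1.5],
    [[0,0,0],[-0.12,-0.54,0],1.5],
    [[0,0,0],[-0.19,-0.52,0],1.5],
  ],
)

```text
clock: 4.82
position: [0.6514, -0.0704, 0.1082]
ee_rot: [-0.002, 0.71, 0.705, 0.003]
contact_force: [-2.7, 9.9, 7.5]
width: 0.0208
gripper_force: 49.4
```

Call:
drive_tool(
  rows=[
    [[0,0,0],[-0.25,-0.49,0],1.5],
    [[0,0,0],[-0.31,-0.46,0],1.5],
    [[0,0,0],[-0.36,-0.42,0],1.5],
    [[0,0,0],[-0.41,-0.37,0],1.5],
  ],
)

```text
clock: 5.32
position: [0.6391, -0.0867, 0.1082]
ee_rot: [-0.002, 0.71, 0.704, 0.004]
contact_force: [-0.1, 13.0, 6.0]
width: 0.0205
gripper_force: 49.2
```

Call:
drive_tool(
  rows=[
    [[0,0,0],[-0.45,-0.32,0],1.5],
    [[0,0,0],[-0.49,-0.26,0],1.5],
    [[0,0,0],[-0.52,-0.2,0],1.5],
    [[0,0,0],[-0.54,-0.13,0],1.5],
  ],
)

```text
clock: 5.82
position: [0.6215, -0.0958, 0.1083]
ee_rot: [-0.0, 0.71, 0.704, 0.006]
contact_force: [5.3, 13.8, 3.2]
width: 0.0206
gripper_force: 49.0
```

Call:
drive_tool(
  rows=[
    [[0,0,0],[-0.55,-0.07,0],1.5],
    [[0,0,0],[-0.55,0.0,0],1.5],
    [[0,0,0],[-0.55,0.07,0],1.5],
    [[0,0,0],[-0.54,0.14,0],1.5],
  ],
)

```text
clock: 6.32
position: [0.6024, -0.0965, 0.1084]
ee_rot: [0.003, 0.71, 0.704, 0.007]
contact_force: [9.5, 9.1, -1.3]
width: 0.0206
gripper_force: 48.8
```

Call:
drive_tool(
  rows=[
    [[0,0,0],[-0.51,0.2,0],1.5],
    [[0,0,0],[-0.49,0.26,0],1.5],
    [[0,0,0],[-0.45,0.32,0],1.5],
    [[0,0,0],[-0.41,0.37,0],1.5],
  ],
)

```text
clock: 6.82
position: [0.5848, -0.0892, 0.1085]
ee_rot: [0.007, 0.709, 0.705, 0.005]
contact_force: [10.3, -2.0, -3.6]
width: 0.0208
gripper_force: 48.9
```

Call:
drive_tool(
  rows=[
    [[0,0,0],[-0.36,0.42,0],1.5],
    [[0,0,0],[-0.3,0.46,0],1.5],
    [[0,0,0],[-0.25,0.5,0],1.5],
    [[0,0,0],[-0.15,0.55,0],1.5],
    [[0,0,0],[0,0,0],1.5],
  ],
)

```text
clock: 7.45
position: [0.5703, -0.0728, 0.1084]
ee_rot: [0.006, 0.709, 0.706, -0.0]
contact_force: [1.3, -8.4, 2.2]
width: 0.0206
gripper_force: 49.3
```

```bash
python3 - <<'E'
from h import *
from scipy.optimize import least_squares
P=np.array([(.6552,-.0532),(.6514,-.0704),(.6391,-.0867),(.6215,-.0958),(.6024,-.0965),(.5848,-.0892)])
s=manip.get_state();P=np.vstack([P,s["position"][:2]])
f=least_squares(lambda q:np.hypot(*(P-q[:2]).T)-q[2],[.61,-.055,.045]);print(f.x,f.fun)
d=P-f.x[:2];print("theta",.085-np.unwrap(np.arctan2(d[:,1],d[:,0])),P[-1],s["contact_force"])
for t in(2.85,2.95):print(t,f.x[:2]+f.x[2]*np.array([np.cos(.085-t),np.sin(.085-t)]))
E
```

```text
[ 0.61031095 -0.05229184  0.04489578] [ 2.45819014e-06  6.50998351e-06 -3.23105698e-05  2.80963726e-05
  1.46220812e-05 -2.90843053e-05  9.70824805e-06]
theta [0.10522843 0.50009752 0.95907876 1.40407958 1.83286974 2.26059228
 2.75315174] [ 0.57034485 -0.07276656] [ 1.33842888 -8.36904624  2.24161578]
2.85 [ 0.56856132 -0.06880245]
2.95 [ 0.56712159 -0.06455195]
```

Call:
drive_tool(
  rows=[
    [[0,0,0],[-0.12,0.3,0],1.5],
    [[0,0,0],[-0.1,0.3,0],1.5],
    [[0,0,0],[0,0,0],1.5],
  ],
  force=60,
)

```text
clock: 7.82
position: [0.5681, -0.0678, 0.1085]
ee_rot: [0.006, 0.709, 0.706, -0.001]
contact_force: [0.2, -12.6, 1.1]
width: 0.0204
gripper_force: 58.6
```

Call:
drive_tool(
  rows=[
    [[0,0,0],[-0.08,0.25,0],1.5],
    [[0,0,0],[-0.03,0.15,0],1.5],
    [[0,0,0],[0,0,0],1.5],
  ],
)

```text
clock: 8.2
position: [0.567, -0.0644, 0.1085]
ee_rot: [0.006, 0.708, 0.706, -0.001]
contact_force: [1.5, -13.0, 2.0]
width: 0.0206
gripper_force: 58.6
```

Call:
drive_tool(
  rows=[
    [[0,0,0],[0,0,0],4],
    [[0,0,0],[0,0,0],4],
    [[0,0,0],[0,0,0],4],
    [[0,0,0],[0,0,2.5],4],
    [[0,0,0],[0,0,4],4],
    [[0,0,0],[-2,2,5],4],
    [[0,0,0],[-2,2,5],4],
    [[0,0,0],[0,0,0],4],
  ],
)

```text
clock: 9.2
position: [0.5248, -0.0176, 0.276]
ee_rot: [0.003, 0.709, 0.706, 0.003]
contact_force: [0.9, -0.2, 0.4]
width: 0.0406
gripper_force: 0.0
```

```bash
python3 - <<'E'
from h import *
s=manip.get_state(); c=eyes.get_calibration("wrist"); a=snap("wrist","w3.png"); print(s["clock"],np.round(s["position"],4),np.round(s["ee_rot"],3),np.round(s["contact_force"],1))
h=cv2.cvtColor(a,cv2.COLOR_RGB2HSV);m=cv2.inRange(h,(0,130,50),(8,255,255))
for b in blobs(a,(0,130,50),(8,255,255)): print(b)
n,l,st,ce=cv2.connectedComponentsWithStats(m)
for i in range(1,n):
  if st[i][4]>300 and st[i][3]>1.5*st[i][2]:
    bar=cv2.boxPoints(cv2.minAreaRect(cv2.findNonZero((l==i).astype(np.uint8)))); bar=bar[np.argsort(bar[:,1])]
    p,q=ray("wrist",bar[:2].mean(0),.075,c),ray("wrist",bar[2:].mean(0),.075,c); print("bar?",p,q,(p+q)/2,np.arctan2(-(p-q)[0],(p-q)[1]))
E
```

```text
9.2 [ 0.5248 -0.0176  0.276 ] [0.003 0.709 0.706 0.003] [ 0.9 -0.2  0.4]
(array([233.2,  84.3]), [225, 48, 18, 82, 722])
(array([323.1, 248.2]), [313, 230, 22, 35, 475])
bar? [0.48045525 0.11221317 0.075     ] [0.48550793 0.03986715 0.075     ] [0.48298159 0.07604016 0.075     ] 0.06972727570830417
bar? [ 0.5711048  -0.06612875  0.075     ] [ 0.57747562 -0.10795678  0.075     ] [ 0.57429021 -0.08704277  0.075     ] 0.15114811321986232
```

View pics/w3.png

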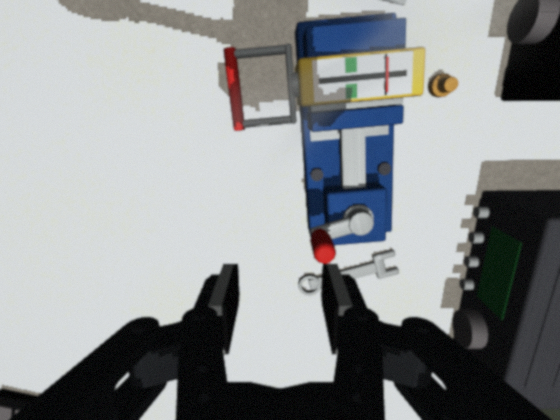

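The box is now clamped against both jaws, and the knob at (323,248) is on the -x side, near its stop. The handle bar, near (234,88) px, is centred at (0.483, 0.076).

Call:
drive_tool(
  rows=[
    [[0,0,0.025],[-1.4,3.1,-3],4],
    [[0,0,0.025],[-1.4,3.1,-3],4],
    [[0,0,0.025],[-1.4,3.2,-3],4],
    [[0,0,0],[0,0,-3],4],
    [[0,0,0],[0,0,0],4],
    [[0,0,0],[0,0,0],4],
  ],
)

```text
clock: 10.0
position: [0.4824, 0.0748, 0.1513]
ee_rot: [0.0, 0.682, 0.731, -0.0]
contact_force: [-0.6, 0.1, 0.8]
width: 0.0401
gripper_force: 0.0
```

```bash
python3 - <<'E'
from h import *
s=manip.get_state(); c=eyes.get_calibration("wrist"); a=snap("wrist","w4.png"); print(np.round(s["position"],4),np.round(s["ee_rot"],3))
for b in blobs(a,(0,130,50),(8,255,255)): print(b,ray("wrist",b[0],.075,c))
E
```

```text
[0.4824 0.0748 0.1513] [ 0.     0.682  0.731 -0.   ]
(array([354.5,  79.3]), [347, 77, 14, 6, 30]) [0.51946491 0.17252049 0.075     ]
(array([282. , 226.9]), [274, 176, 17, 104, 1510]) [0.48350181 0.07715852 0.075     ]
(array([509.9, 241.9]), [503, 221, 14, 44, 223]) [0.64050913 0.07685871 0.075     ]
```

View pics/w4.png

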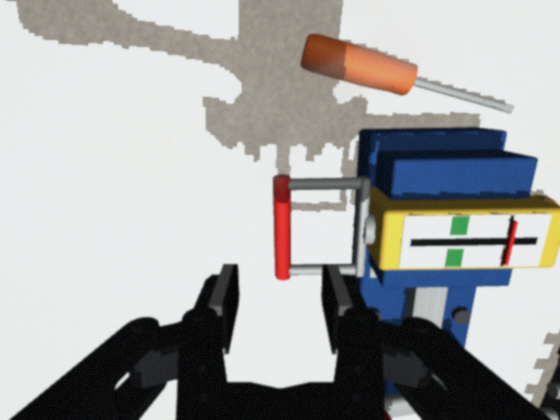

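The bar is aligned and lies between the fingers at (282,227), and the pointer is on zero. I descend and grip.

Call:
drive_tool(
  rows=[
    [[0,0,0],[0.1,0.1,-3],4],
    [[0,0,0],[0,0,-3],4],
    [[0,0,0],[0,0,-2.4],4],
    [[0,0,0],[0,0,0],4],
    [[0,0,0],[0,0,0],2],
    [[0,0,0],[0,0,0],0.6],
    [[0,0,0],[0,0,0],0.6],
    [[0,0,0],[0,0,0],0.6],
  ],
  force=60,
)

```text
clock: 11.05
position: [0.4837, 0.076, 0.0688]
ee_rot: [0.001, 0.682, 0.731, 0.001]
contact_force: [-1.3, 0.2, 7.2]
width: 0.0096
gripper_force: 58.5
```

Call:
drive_tool(
  rows=[
    [[0,0,0],[-0.4,-0.03,0],0.6],
    [[0,0,0],[-0.4,-0.03,0],0.6],
    [[0,0,0],[-0.4,-0.03,0],0.6],
    [[0,0,0],[-0.4,-0.03,0],0.6],
    [[0,0,0],[-0.4,-0.03,0],0.6],
    [[0,0,0],[-0.4,-0.03,0],0.6],
    [[0,0,0],[-0.4,-0.03,0],0.6],
    [[0,0,0],[-0.3,0,0],0.6],
  ],
)

```text
clock: 12.05
position: [0.4584, 0.0739, 0.069]
ee_rot: [0.005, 0.682, 0.731, 0.005]
contact_force: [9.9, -0.8, -3.6]
width: 0.0099
gripper_force: 58.3
```

Call:
drive_tool(
  rows=[
    [[0,0,0],[0,0,0],0.6],
    [[0,0,0],[0,0,0],0.6],
  ],
)

```text
clock: 12.3
position: [0.4585, 0.0739, 0.069]
ee_rot: [0.005, 0.682, 0.731, 0.005]
contact_force: [10.1, -1.0, -3.3]
width: 0.0095
gripper_force: 58.4
```

```bash
python3 - <<'E'
from h import *
a=snap("wrist","w5.png"); t=snap("top","t5.png")
cv2.imwrite("pics/v5.png",np.hstack([a[100:400,260:,::-1],cv2.resize(t[160:260,220:340,::-1],(360,300))]))
E
```

```text
(no output)
```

View pics/v5.png

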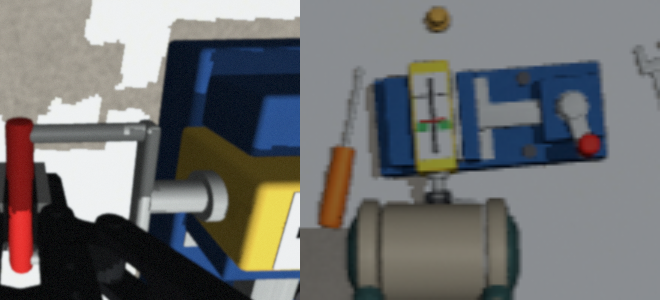

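The pull is about 25–27 mm. In the top view the pointer is at the near edge of the green band, and the box is still clamped in line. I pull about 4 mm more to centre it.

Call:
drive_tool(
  rows=[
    [[0,0,0],[-0.2,-0.02,0],0.6],
    [[0,0,0],[-0.2,-0.02,0],0.6],
    [[0,0,0],[0,0,0],0.6],
    [[0,0,0],[0,0,0],0.6],
    [[0,0,0],[0,0,0],0.6],
    [[0,0,0],[0,0,0],0.6],
    [[0,0,0],[0,0,0],0.6],
  ],
)

```text
clock: 13.28
position: [0.4549, 0.0736, 0.069]
ee_rot: [0.006, 0.682, 0.731, 0.005]
contact_force: [11.2, -0.3, -3.7]
width: 0.0102
gripper_force: 58.4
```

```bash
python3 - <<'E'
from h import *
t=snap("top","t6.png"); s=snap("scene","s6.png")
cv2.imwrite("pics/v6.png",np.hstack([cv2.resize(t[170:220,240:300,::-1],(390,325),interpolation=2),cv2.resize(s[185:260,220:310,::-1],(390,325),interpolation=2)]))
E
```

```text
(no output)
```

View pics/v6.png

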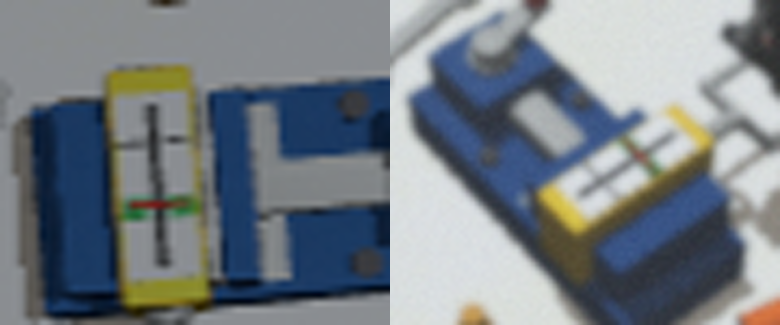

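The pointer sits in the green band in both views (top crop row 205, band centre about 208), and the box is upright and clamped. I'm handing in.

```bash
python3 -c "
from rig import job; print(job.sign_off())"
```

```text
the job is handed in; nothing more can be done
None
```

I handed the job in at about 13 s of robot time: the vise grips the box with the knob released near its stop, and the arm holds the handle out about 29 mm with the pointer in the green band; no verdict came back.

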